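Lock the focus of the egg-viewing lamp

TASK

The egg-viewing lamp on the class table is in focus: lock it so. Gently slip the holding key over the flat-sided head of the lens barrel, its tail down between the two prongs, and let go of it; then turn the knurled lock ring clockwise until it is firmly hand-tight (about 1 newton metre, never as much as 1.5) while the key keeps the barrel from turning along. Leave the key sitting in place and do not disturb the other things on the table.

Things in the scene. Friction and masses are not known exactly. Their poses are not given: they have to be found in the camera images.
- lamp: Grey housing of the viewing lamp, fixed to the table: a box 165 x 130 x 40 mm with an aluminium neck (52 mm across, top at 58 mm) on which, one above the other and all on one upright axis, sit the lock ring and the lens barrel. Origin: on the table, exactly below that axis; x points from the axis towards the steel prongs, z up; the box reaches from x = -70 to +95 mm and y = -65 to +65 mm.
- stop: Steel cradle fixed on the housing, 80 mm from the axis along the lamp's x: a block 10 mm (x) by 34 mm (y) whose top is 84 mm above the table, with two upright prongs 8 mm wide, 16 mm tall above the block (tops 100 mm above the table), 18 mm apart in the clear. The key's tail (12 mm wide) lies between the prongs on the block and leans on a prong while the ring is turned. Origin: on the housing's top (40 mm above the table) under the middle of the cradle; axes as the lamp's.
- cradle (a point): Middle of the cradle's top face, between the prongs' feet, where the tail of the key rests (84 mm above the table). Axes as the lamp's.
- barrel_seat (a point): Centre of the barrel's round shoulder (44 mm across), on the lens axis, 84 mm above the table, on which the key comes to lie. The dark steel head above it has flat sides: 36 mm along its x, 20 mm along its y, 13 mm tall, then 3 mm more that are 2 mm narrower all round (top at 100 mm). Its x is the head's long direction and points roughly to the cradle.
- barrel_mark (a point): Point on the end of the barrel's head that faces the cradle, 18 mm from the axis, 97 mm above the table. The barrel is in focus as it stands at the start and must stay within 5 mm of that, measured at this point (about 16 degrees).
- barrel (a joint): Angle of the barrel in the housing, rad, growing counter-clockwise from above; 0 when the head's long direction points exactly to the cradle. It starts within 0.05 rad of 0. Turns very lightly (0.03 N m), so that an unheld barrel goes round with the ring.
- ring (a joint): Angle of the lock ring on the barrel's thread, rad, growing clockwise from above (tightening). Starts at 0.2 to 0.7, turns with 0.12 N m of friction, meets the neck at 1.2 and must stay at 1.15 or more. From first firm resistance to too tight are only some hundredths of a rad: go by the felt moment. Earlier, barrel and key go along up to 0.2 rad until the tail leans on its prong.
- ring_center (a point): Centre of the knurled aluminium lock ring, on the axis: 66 mm in diameter, 22 mm tall, from 58 to 80 mm above the table; this point is at 69 mm. There is 18 mm of air below the ring around the neck (52 mm across). It can be gripped over its full width from above, with a finger on either side of the key; with the key on, fingers 22 mm wide have room to swing 0.7 rad either way from straight across the tail.
- key: Loose steel holding key, 110 to 180 g, 8 mm thick: a head 53 x 34.5 mm with a through slot 39 mm (along x) by 22.5 mm (along y), and from it along +x a tail 12 mm wide that ends 93.5 mm from the slot's centre. It lies flat on the table at the start. Origin: centre of the slot, on the underside; z up. Centre of mass about 30 mm from the origin along x.
- key_tab (a point): Middle of the key's upright tab for gripping: a block on the tail 24 mm long (x), 12 mm wide (y), standing 16 mm above the tail; its top is 24 mm above the key's underside. This point is 39 mm along x from the key's origin and 16 mm above the underside. Axes as the key's.
- key_tail (a point): Point on the key's underside, 80 mm along x from its origin: it comes to rest on the cradle's middle.
- jar: Closed glass jar with a yellow cap, 68 mm across, 110 mm tall; a bystander. Origin: centre of the underside.
- jar_lid: Loose brass-coloured jar lid, 66 mm across, 12 mm thick, lying flat; a bystander. Origin: centre of the underside.
- cup: White mug, 80 mm across and 90 mm tall, handle at its +y; a bystander. Origin: centre of the underside.
Not all that is in view belongs to the job. What is meant by the lamp is not brown, red or yellow, and is the smaller of those in its own colour.

How it is judged:
By the outcome, as a careful person would: the job done as asked, in the order asked, and still so for the second after the job is handed in, with the robot touching nothing.
It also fails if it takes over 61 s, if anything falls off the work surface, if the arm or the gripper's body presses on something with over 40 N, if the wrist force passes 120 N, or if a joint passes its speed limit or range.

ROBOT

A 6-joint arm with a two-finger parallel gripper is mounted at the origin on the work surface. World frame = base frame: x ahead of the robot, y to its left, z up, the work surface at z = 0. Lengths are in m, angles in degrees, forces in N, time in s.
With the tool pointing down it reaches from about 0.325 to 0.85 m from the base axis. Payload 4.4 kg.
Tool frame: the origin (TCP) lies midway between the tips of the shut fingers; the grasp point (between the pads) lies 19 mm behind it (manip.tcp_to_grasp is the distance from the TCP to the grasp point, in m); z points along the fingers, y is the direction in which the jaws open and shut (so a half turn about z gives the same grasp; the last joint's range is limited). The gripper opens to 94 mm and grips with 3 to 60 N. Pads are 16 mm wide; open, the fingers measure 119 mm over their backs; the gripper's body (75 mm by 177 mm) begins 78 mm behind the grasp point.
Start: joints at [-82.019, 11.837, 88.321, -0, 79.842, -8.623], TCP at [0.164, -0.551, 0.205] pointing down, gripper open.
Joint ranges: [-156.59, 156.59], [-49.26, 127.26], [12.9, 141.05], [-63.56, 243.56], [4.71, 150.69], [-161.64, 161.64]. Speed limits (degrees/s): [159.86, 159.86, 180, 180, 180, 180].

INTERFACE

Orientations are given as [roll, pitch, yaw] about the fixed x, y, z axes, in that order (R = Rz(yaw) Ry(pitch) Rx(roll)).
In Python, from workcell import manip, viewer gives the robot as it stands.
- The arm moves only by the tool apply_moves, never from a script. Its argument "moves" is a list of rows, each an object with "grip": the closure in counts, from 0 (fully open) to 255 (shut); "slide": the shift along the tool's x, y, z in m, a list of three; "rotation": the turn, a rotation vector about the tool's x, y, z in rad, a list of three. A call has 1 to 20 rows; each row is the pose to reach, as a shift and turn from the pose commanded when the call began, along the tool's axes at that moment; what a row does not reach only later rows make up. A row lasts 1/8 s, in which the tool goes at most 62.5 mm and 10.7 degrees, less where a joint would pass 70% of its speed; a pose out of reach is approached as far as the arm can. A call with a gripper value outside its range is refused whole. The fingers move at their own pace and stop on an object; "newtons" is the grip in N (left out, the last holds). Time passes only in rows, so rows that repeat a pose let the fingers close. It gives the time, the measured TCP pose, the force and the opening at its end, in the units of the state.
- manip.state(): the state, without advancing time (a new reading comes with each control period).
- viewer.camera(name): name is "scene" or "top"; returns the picture (384x512x3 uint8, red, green, blue); there is no depth.
- viewer.calibration(name): a dict with "K" (3x3 intrinsics, pixels), "eye" and "rotation" of the camera in the world. Camera axes: x right, y down, z forward; pixel columns grow to the right and rows downward; lengths in m; the calibration is good to about 2 mm. A picture is of the moment at which its call begins. calibration takes no time and is no camera call.
- manip.finish_job(): hands the job in, once; it reports no verdict.
The state is a dict: "time": time; "q": joint angles; "qd": joint speeds; "joint_torque": joint torques, N m; "eef_pos": TCP position; "tool_rot": TCP orientation; "contact_force": force on the tool from outside, world axes, zero at the start; "moment": the same for the moment, N m; "finger_gap": opening from 0.0 (shut) to 1.0 (fully open).
Only numpy, scipy, OpenCV 4.12 (cv2) and the standard library are available. Lean on these libraries where they do the work, as an engineer would, in place of code of your own. Each camera call takes 0.05 s, during which the arm holds its last target.

## Working session

There is one attempt and no reset: what is moved stays moved. The work goes in short steps, Python scripts to look and compute and a tool call to move; the robot and the scene stay as the last step left them, time stands still between calls to the robot, and variables do not carry over. Pictures are saved under pics/ and viewed, and the job is handed in when it is done.

Besides the shell and the picture viewer there is one more tool, called after ">>>" as name([rows], argument=value, ...), one row to a line, values as JSON. apply_moves: Moves the arm, as the interface text tells. Its arguments: {"type":"object","properties":{"moves":{"type":"array"},"newtons":{"type":"number"}},"required":["moves"]}

```bash
mkdir -p pics; ls; python3 - <<'E'
from workcell import manip, viewer
import cv2
print(manip.state())
for n in("scene","top"):
    c=viewer.calibration(n);print(n,c)
    im=viewer.camera(n);cv2.imwrite(f"pics/{n}0.png",im[:,:,::-1])
E
```

```text
pics
{'time': 0.0, 'q': array([-8.20189497e+01,  1.18833306e+01,  8.84016391e+01, -1.48831055e-03,
        7.98417191e+01, -8.62192577e+00]), 'qd': array([ 0.01904114, -0.00192383,  0.02542297,  0.08663354, -0.04022446,
       -0.07394194]), 'joint_torque': array([-1.38067408e-04, -3.70877659e+01, -2.81416547e+01,  6.97233388e-02,
        3.62376182e-02, -1.67149146e-04]), 'eef_pos': array([ 0.16418029, -0.55024283,  0.20432607]), 'tool_rot': array([-1.79874523e+02, -1.75445271e-02,  1.66032210e+01]), 'contact_force': array([ 0.31321527, -0.26428177, -0.25010559]), 'moment': array([-0.0278653 ,  0.01994752,  0.00023019]), 'finger_gap': 1.0034715473545857}
scene {'K': array([[358.48911668,   0.        , 256.00027306],
       [  0.        , 358.48911668, 193.49592711],
       [  0.        ,   0.        ,   1.        ]]), 'eye': array([0.9364409 , 0.26384912, 0.80280269]), 'rotation': array([-145.62897432,   -0.39866402,  125.32319405])}
top {'K': array([[449.48876256,   0.        , 254.32647898],
       [  0.        , 449.48876256, 198.75495133],
       [  0.        ,   0.        ,   1.        ]]), 'eye': array([ 0.20594969, -0.00181227,  1.53580603]), 'rotation': array([-1.68511753e+02,  1.08382870e-01, -9.01801472e+01])}
```

View pics/scene0.png

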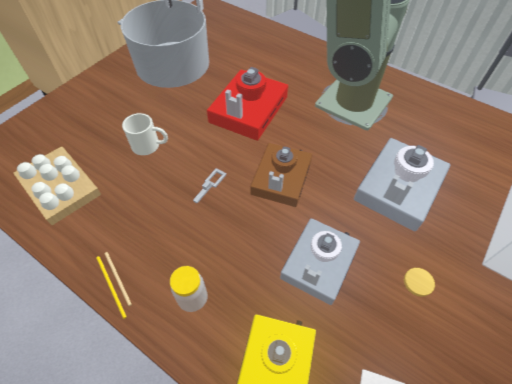

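View pics/top0.png

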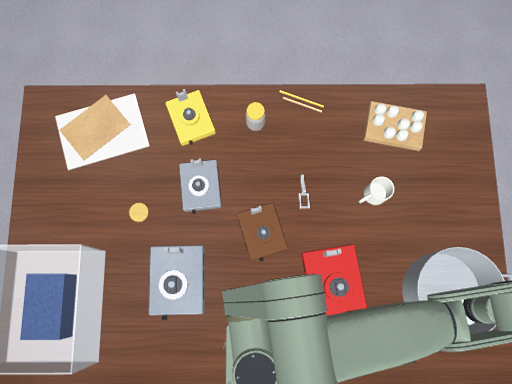

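The smaller grey lamp is at about (200,185) in top and (322,258) in scene. The key is at (304,190) in top and (212,183) in scene. I'll enlarge both areas.

```bash
python3 - <<'E'
import cv2, numpy as np
t=cv2.imread("pics/top0.png");s=cv2.imread("pics/scene0.png")
def crop(im,x,y,w,h,k): return cv2.resize(im[y:y+h,x:x+w],None,fx=k,fy=k,interpolation=cv2.INTER_CUBIC)
cv2.imwrite("pics/tl.png",crop(t,170,150,60,70,8))
cv2.imwrite("pics/tk.png",crop(t,280,165,50,50,10))
cv2.imwrite("pics/sl.png",crop(s,275,215,90,90,6))
cv2.imwrite("pics/sk.png",crop(s,185,160,50,50,10))
E
```

```text
(no output)
```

View pics/tl.png

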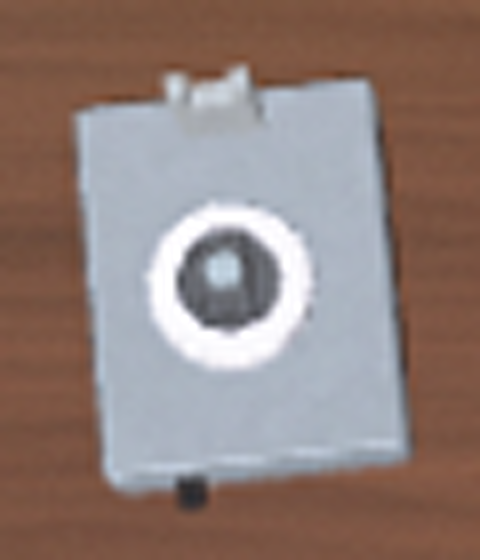

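View pics/tk.png

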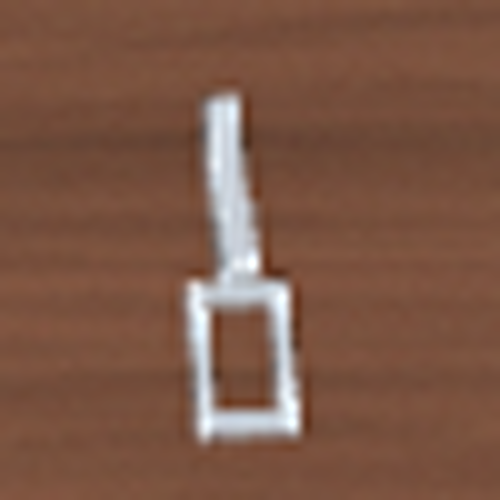

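View pics/sl.png

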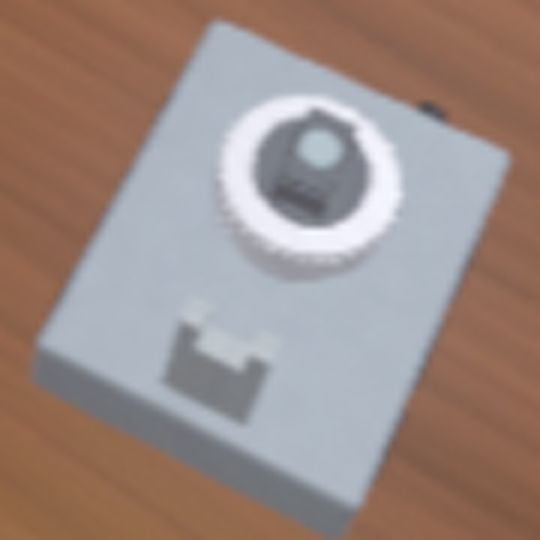

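View pics/sk.png

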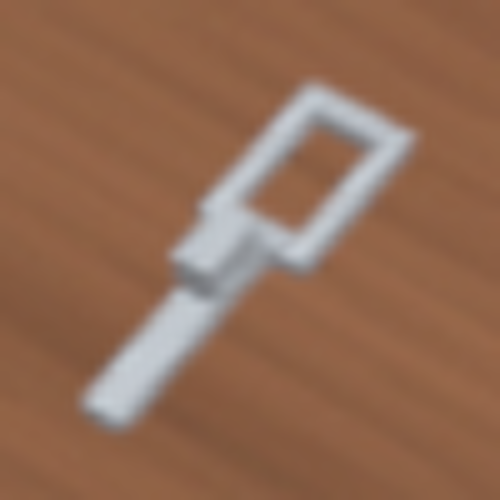

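```bash
cat > h.py <<'E'
import numpy as np, cv2
from scipy.spatial.transform import Rotation as R
from scipy.optimize import least_squares
from workcell import manip, viewer
CAL={n:viewer.calibration(n) for n in("scene","top")}
def proj(n,P):
    c=CAL[n];M=R.from_euler('xyz',c["rotation"],degrees=True).as_matrix()
    p=(np.atleast_2d(P)-c["eye"])@M; p=p@c["K"].T
    return p[:,:2]/p[:,2:]
def uncrop(p,x0,y0,k): return (np.array(p,float)+.5)/k-.5+[x0,y0]
def W(pose,P,z0=0):
    x,y,a=pose;P=np.atleast_2d(P);c,s=np.cos(a),np.sin(a)
    return np.c_[x+c*P[:,0]-s*P[:,1],y+s*P[:,0]+c*P[:,1],P[:,2]+z0]
def fit(obs,g,z0=0):
    f=lambda q:np.concatenate([(proj(n,W(q,np.array(P)/1000.,z0))-uv).ravel() for n,P,uv in obs])
    r=least_squares(f,g,loss='soft_l1');return r.x,f(r.x).reshape(-1,2)
E
cat > m.py <<'E'
from h import *
L=[("scene",[[95,-65,40],[95,65,40],[-70,65,40],[-70,-65,40]],uncrop([(38,345),(357,508),(508,157),(219,22)],275,215,6)),
("top",[[95,65,40],[95,-65,40],[-70,-65,40],[-70,65,40]],uncrop([(78,112),(368,82),(405,445),(105,472)],170,150,8))]
K=[("scene",[[-26.5,-17.25,8],[-26.5,17.25,8],[26.5,17.25,8],[26.5,-17.25,8]],uncrop([(315,85),(415,135),(300,262),(205,208)],185,160,10)),
("top",[[26.5,17.25,8],[26.5,-17.25,8],[-26.5,-17.25,8],[-26.5,17.25,8],[93.5,6,8],[93.5,-6,8]],uncrop([(188,283),(290,283),(298,435),(203,438),(205,95),(240,93)],280,165,10))]
if __name__=="__main__":
  for nm,o in(("lamp",L),("key",K)):
    for sub in(o,o[:1],o[1:]):
        p,r=fit(sub,[.5,0,0]);print(nm,p.round(4),np.degrees(p[2]).round(1),r.round(1).tolist())
E
python3 m.py
```

```text
lamp [0.5493 0.188  0.1072] 6.1 [[-1.0, -0.0], [-0.2, 1.0], [1.1, -0.7], [-0.8, -1.4], [-1.2, -0.5], [0.0, -0.8], [-0.0, 0.4], [-0.8, 1.2]]
lamp [0.5492 0.189  0.1051] 6.0 [[-0.7, 0.1], [0.1, 1.2], [1.5, -0.5], [-0.4, -1.3]]
lamp [0.5495 0.1863 0.1045] 6.0 [[-0.6, -0.7], [0.6, -0.8], [0.4, 0.4], [-0.4, 1.1]]
key [ 0.5096 -0.1708  0.0424] 2.4 [[-0.2, -0.3], [-0.3, -0.0], [-0.1, 0.2], [-0.7, 0.0], [-0.2, 0.4], [-0.5, -0.0], [-0.2, -0.2], [-0.7, -0.1], [0.1, 0.4], [0.0, 0.5]]
key [ 0.5091 -0.17    0.0424] 2.4 [[0.1, -0.3], [0.1, 0.0], [0.2, 0.2], [-0.4, 0.0]]
key [ 0.5102 -0.1719  0.0527] 3.0 [[0.1, 0.3], [-0.2, -0.2], [0.2, -0.5], [-0.3, -0.2], [0.1, 0.3], [0.1, 0.3]]
```

```bash
cat >> h.py <<'E'
def lamp_lines(p):
    out=[]
    t=np.linspace(0,2*np.pi,60)
    for r,z in((33,80),(33,58),(22,84)): out.append(W(p,np.c_[r*np.cos(t),r*np.sin(t),0*t+z]/1000))
    def rect(x0,x1,y0,y1,z): return W(p,np.array([[x0,y0,z],[x1,y0,z],[x1,y1,z],[x0,y1,z],[x0,y0,z]])/1000.)
    out+=[rect(-70,95,-65,65,40),rect(-70,95,-65,65,0),rect(-16,16,-8,8,100),rect(75,85,9,17,100),rect(75,85,-17,-9,100),rect(75,85,-17,17,84)]
    return out
def key_lines(p,z0=0):
    def rect(x0,x1,y0,y1,z): return W(p,np.array([[x0,y0,z],[x1,y0,z],[x1,y1,z],[x0,y1,z],[x0,y0,z]])/1000.,z0)
    return [rect(-26.5,26.5,-17.25,17.25,8),rect(-19.5,19.5,-11.25,11.25,8),rect(26.5,93.5,-6,6,8),rect(27,51,-6,6,24)]
def overlay(n,im,lines,x,y,w,h,k,fn,cols=None):
    o=cv2.resize(im[y:y+h,x:x+w],None,fx=k,fy=k,interpolation=cv2.INTER_CUBIC)
    raw=o.copy()
    for i,l in enumerate(lines):
        q=((proj(n,l)-[x,y]+.5)*k-.5)
        cv2.polylines(o,[np.round(q*8).astype(np.int32).reshape(-1,1,2)],False,(0,0,255) if i%2 else (0,200,0),1,cv2.LINE_AA,3)
    cv2.imwrite(fn,np.hstack([o]))
E
python3 - <<'E'
from h import *
t=cv2.imread("pics/top0.png");s=cv2.imread("pics/scene0.png")
p=[.5493,.188,.1065];k=[.5096,-.1708,.044]
overlay("top",t,lamp_lines(p),170,150,60,70,8,"pics/o1.png")
overlay("scene",s,lamp_lines(p),275,215,90,90,6,"pics/o2.png")
overlay("top",t,key_lines(k),280,165,50,50,10,"pics/o3.png")
overlay("scene",s,key_lines(k),185,160,50,50,10,"pics/o4.png")
a=[cv2.resize(cv2.imread(f"pics/o{i}.png"),(400,300 if 0 else 400)) for i in (3,4)]
cv2.imwrite("pics/o34.png",np.hstack(a))
E
```

```text
(no output)
```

View pics/o1.png

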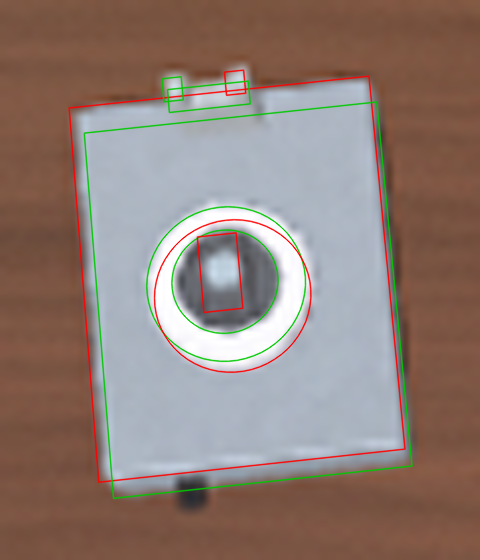

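View pics/o2.png

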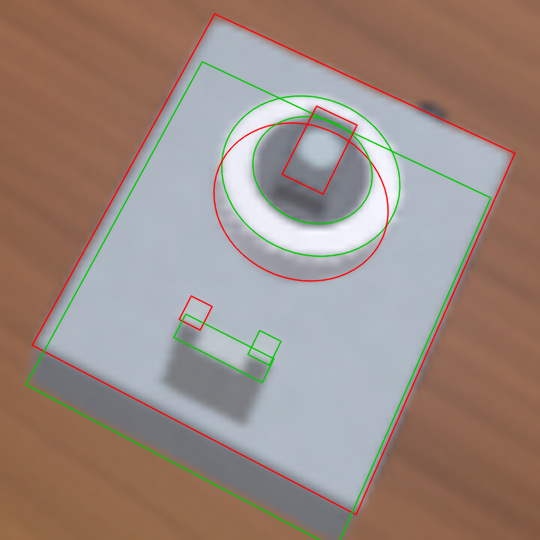

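View pics/o34.png

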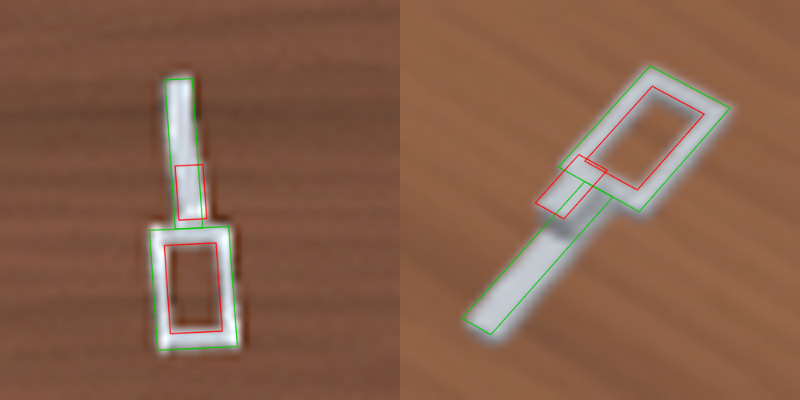

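```bash
cat >> h.py <<'E'
def delta(cmd,tgt):
    """cmd,tgt: x,y,z(m),yaw(deg), tool down -> slide, rotation z"""
    M=(R.from_euler('z',cmd[3],degrees=True)*R.from_euler('x',180,degrees=True)).as_matrix()
    d=M.T@(np.array(tgt[:3])-cmd[:3]); return d.round(4), round(-np.radians(tgt[3]-cmd[3]),4)
def after(cmd,slide,rz):
    M=(R.from_euler('z',cmd[3],degrees=True)*R.from_euler('x',180,degrees=True)).as_matrix()
    return [*(np.array(cmd[:3])+M@np.array(slide)).round(5),round(cmd[3]-np.degrees(rz),3)]
def st():
    s=manip.state()
    for k in("time","q","eef_pos","tool_rot","contact_force","moment","finger_gap"): print(k,np.round(s[k],4))
E
python3 -c "
from h import *
c=[.164,-.551,.205,16.604]
print(delta(c,[.549,-.169,.2,2.5]),delta(c,[.549,-.169,.05,2.5]))"
```

```text
(array([ 0.4781, -0.2561,  0.005 ]), np.float64(0.2462)) (array([ 0.4781, -0.2561,  0.155 ]), np.float64(0.2462))
```

>>> apply_moves([
  {"grip": 0, "slide": [0.24, -0.128, 0.005], "rotation": [0, 0, 0.1]},
  {"grip": 0, "slide": [0.24, -0.128, 0.005], "rotation": [0, 0, 0.123]},
  {"grip": 0, "slide": [0.24, -0.128, 0.005], "rotation": [0, 0, 0.123]},
  {"grip": 0, "slide": [0.478, -0.256, 0.005], "rotation": [0, 0, 0.246]},
  {"grip": 0, "slide": [0.478, -0.256, 0.005], "rotation": [0, 0, 0.246]},
  {"grip": 0, "slide": [0.478, -0.256, 0.005], "rotation": [0, 0, 0.246]},
  {"grip": 0, "slide": [0.478, -0.256, 0.005], "rotation": [0, 0, 0.246]},
  {"grip": 0, "slide": [0.478, -0.256, 0.005], "rotation": [0, 0, 0.246]},
  {"grip": 0, "slide": [0.478, -0.256, 0.005], "rotation": [0, 0, 0.246]},
  {"grip": 0, "slide": [0.478, -0.256, 0.005], "rotation": [0, 0, 0.246]},
  {"grip": 0, "slide": [0.478, -0.256, 0.005], "rotation": [0, 0, 0.246]},
  {"grip": 0, "slide": [0.478, -0.256, 0.155], "rotation": [0, 0, 0.246]},
  {"grip": 0, "slide": [0.478, -0.256, 0.155], "rotation": [0, 0, 0.246]},
  {"grip": 0, "slide": [0.478, -0.256, 0.155], "rotation": [0, 0, 0.246]},
  {"grip": 0, "slide": [0.478, -0.256, 0.155], "rotation": [0, 0, 0.246]},
])

```text
time: 1.98
eef_pos: [0.5458, -0.1694, 0.0477]
tool_rot: [-179.8, 0.3, 2.4]
contact_force: [0.6, -0.1, 0.5]
finger_gap: 0.999
```

```bash
python3 - <<'E'
from h import *
st();print(after([.164,-.551,.205,16.604],[.478,-.256,.155],.246))
s=viewer.camera("scene")[:,:,::-1].copy();cv2.imwrite("pics/s1.png",s)
overlay("scene",s,key_lines([.5096,-.1708,.044]),150,100,120,120,5,"pics/o5.png")
E
```

```text
time 1.975
q [-2.59058e+01  2.17696e+01  9.59511e+01 -1.79000e-02  6.26570e+01
  6.17351e+01]
eef_pos [ 0.5458 -0.1694  0.0477]
tool_rot [-179.8351    0.3401    2.3678]
contact_force [ 0.611  -0.0893  0.4807]
moment [-0.0058 -0.018  -0.0207]
finger_gap 0.999
[np.float64(0.54892), np.float64(-0.16908), np.float64(0.05), np.float64(2.509)]
```

View pics/o5.png

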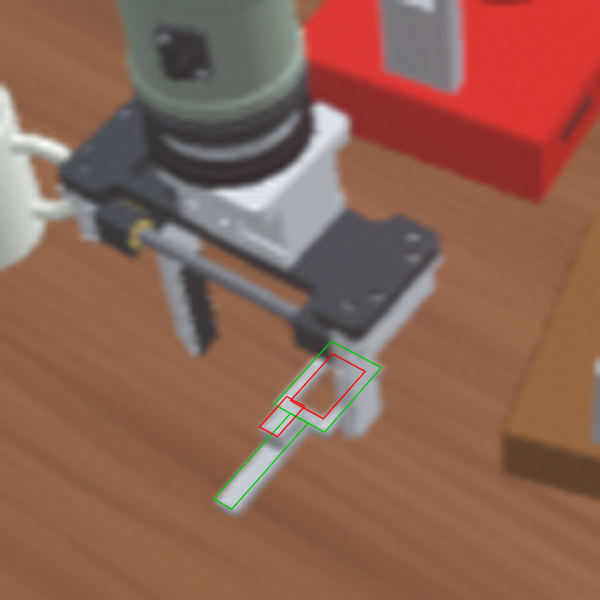

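>>> apply_moves([
  {"grip": 0, "slide": [0, 0, 0.02], "rotation": [0, 0, 0]},
  {"grip": 0, "slide": [0, 0, 0.03], "rotation": [0, 0, 0]},
  {"grip": 0, "slide": [0, 0, 0.03], "rotation": [0, 0, 0]},
  {"grip": 0, "slide": [0, 0, 0.03], "rotation": [0, 0, 0]},
  {"grip": 0, "slide": [0, 0, 0.03], "rotation": [0, 0, 0]},
])

```text
time: 2.65
eef_pos: [0.5499, -0.1694, 0.0214]
tool_rot: [180.0, -0.1, 2.5]
contact_force: [0.9, -0.3, -0.1]
finger_gap: 0.999
```

```bash
python3 - <<'E'
from h import *
st()
s=viewer.camera("scene")[:,:,::-1].copy();cv2.imwrite("pics/s2.png",s)
overlay("scene",s,key_lines([.5096,-.1708,.044]),165,110,100,100,6,"pics/o6.png")
E
```

```text
time 2.65
q [-2.57388e+01  2.41006e+01  9.64271e+01  1.00000e-04  5.93776e+01
  6.17487e+01]
eef_pos [ 0.5499 -0.1694  0.0214]
tool_rot [ 1.799553e+02 -8.340000e-02  2.512400e+00]
contact_force [ 0.8769 -0.2606 -0.1296]
moment [ 0.0372  0.0021 -0.0387]
finger_gap 0.999
```

View pics/o6.png

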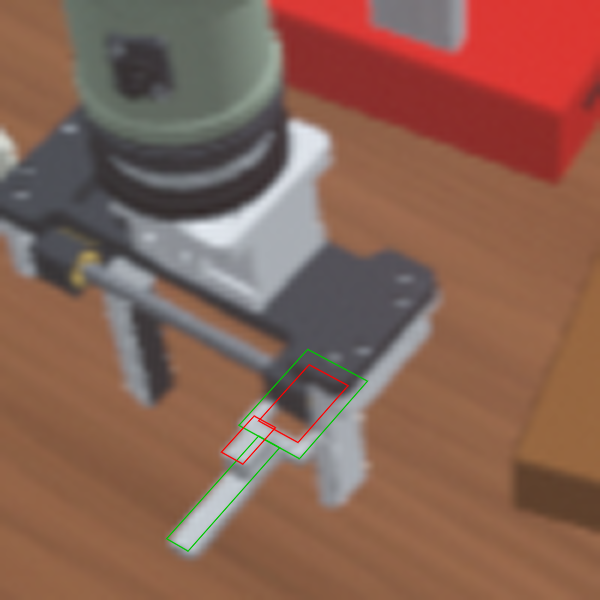

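>>> apply_moves([
  {"grip": 0, "slide": [0, 0, 0.008], "rotation": [0, 0, 0]},
  {"grip": 0, "slide": [0, 0, 0.015], "rotation": [0, 0, 0]},
  {"grip": 0, "slide": [0, 0, 0.015], "rotation": [0, 0, 0]},
  {"grip": 0, "slide": [0, 0, 0.015], "rotation": [0, 0, 0]},
  {"grip": 100, "slide": [0, 0, 0.015], "rotation": [0, 0, 0]},
  {"grip": 180, "slide": [0, 0, 0.015], "rotation": [0, 0, 0]},
  {"grip": 255, "slide": [0, 0, 0.015], "rotation": [0, 0, 0]},
  {"grip": 255, "slide": [0, 0, 0.015], "rotation": [0, 0, 0]},
  {"grip": 255, "slide": [0, 0, 0.015], "rotation": [0, 0, 0]},
  {"grip": 255, "slide": [0, 0, 0.015], "rotation": [0, 0, 0]},
  {"grip": 255, "slide": [0, 0, 0.015], "rotation": [0, 0, 0]},
  {"grip": 255, "slide": [0, 0, 0.015], "rotation": [0, 0, 0]},
  {"grip": 255, "slide": [0, 0, 0.015], "rotation": [0, 0, 0]},
  {"grip": 255, "slide": [0, 0, 0.015], "rotation": [0, 0, 0]},
], newtons=20)

```text
time: 4.45
eef_pos: [0.5492, -0.169, 0.0054]
tool_rot: [-180.0, 0.0, 2.5]
contact_force: [-0.3, 0.1, 1.4]
finger_gap: 0.124
```

```bash
python3 - <<'E'
from h import *
st()
s=viewer.camera("scene")[:,:,::-1].copy();cv2.imwrite("pics/s3.png",s)
overlay("scene",s,key_lines([.5096,-.1708,.044]),165,130,80,80,7,"pics/o7.png")
E
```

```text
time 4.45
q [-2.57377e+01  2.54907e+01  9.67568e+01  8.40000e-03  5.77609e+01
  6.17511e+01]
eef_pos [ 0.5492 -0.169   0.0054]
tool_rot [-1.799898e+02  4.000000e-03  2.506800e+00]
contact_force [-0.2907  0.1487  1.368 ]
moment [ 0.0819 -0.0138 -0.0252]
finger_gap 0.1244
```

View pics/o7.png

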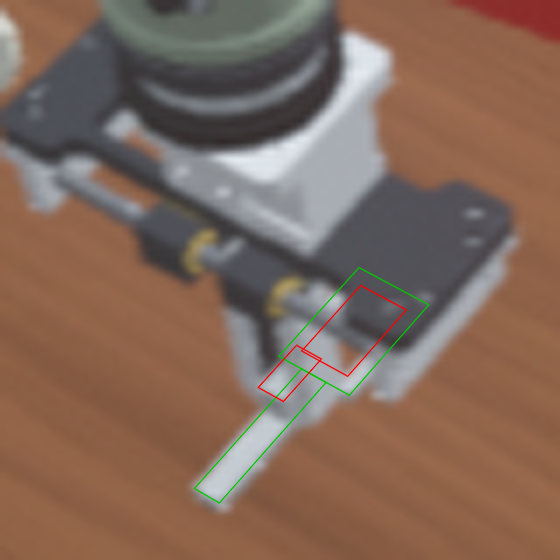

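```bash
python3 -c "
from h import *
c=after([.164,-.551,.205,16.604],[.478,-.256,.155],.246);c[2]=.005
print(delta(c,[.5884,.1922,.2,6.1]),delta(c,[.5884,.1922,.115,6.1]))"
```

```text
(array([ 0.0553, -0.3592, -0.195 ]), np.float64(-0.0627)) (array([ 0.0553, -0.3592, -0.11  ]), np.float64(-0.0627))
```

>>> apply_moves([
  {"grip": 255, "slide": [0, 0, -0.03], "rotation": [0, 0, 0]},
  {"grip": 255, "slide": [0, 0, -0.08], "rotation": [0, 0, 0]},
  {"grip": 255, "slide": [0, 0, -0.13], "rotation": [0, 0, 0]},
  {"grip": 255, "slide": [0.005, -0.03, -0.165], "rotation": [0, 0, 0]},
  {"grip": 255, "slide": [0.012, -0.08, -0.165], "rotation": [0, 0, -0.015]},
  {"grip": 255, "slide": [0.02, -0.13, -0.165], "rotation": [0, 0, -0.03]},
  {"grip": 255, "slide": [0.028, -0.18, -0.165], "rotation": [0, 0, -0.04]},
  {"grip": 255, "slide": [0.036, -0.23, -0.165], "rotation": [0, 0, -0.05]},
  {"grip": 255, "slide": [0.044, -0.28, -0.165], "rotation": [0, 0, -0.063]},
  {"grip": 255, "slide": [0.051, -0.33, -0.165], "rotation": [0, 0, -0.063]},
  {"grip": 255, "slide": [0.0553, -0.35, -0.165], "rotation": [0, 0, -0.063]},
  {"grip": 255, "slide": [0.0553, -0.3592, -0.165], "rotation": [0, 0, -0.063]},
  {"grip": 255, "slide": [0.0553, -0.3592, -0.165], "rotation": [0, 0, -0.063]},
  {"grip": 255, "slide": [0.0553, -0.3592, -0.14], "rotation": [0, 0, -0.063]},
  {"grip": 255, "slide": [0.0553, -0.3592, -0.12], "rotation": [0, 0, -0.063]},
  {"grip": 255, "slide": [0.0553, -0.3592, -0.11], "rotation": [0, 0, -0.063]},
  {"grip": 255, "slide": [0.0553, -0.3592, -0.11], "rotation": [0, 0, -0.063]},
  {"grip": 255, "slide": [0.0553, -0.3592, -0.11], "rotation": [0, 0, -0.063]},
  {"grip": 255, "slide": [0.0553, -0.3592, -0.11], "rotation": [0, 0, -0.063]},
  {"grip": 255, "slide": [0.0553, -0.3592, -0.11], "rotation": [0, 0, -0.063]},
])

```text
time: 7.0
eef_pos: [0.5892, 0.1923, 0.1162]
tool_rot: [-180.0, -0.1, 6.1]
contact_force: [-0.0, -0.3, -1.5]
finger_gap: 0.127
```

```bash
python3 - <<'E'
from h import *
st()
s=viewer.camera("scene")[:,:,::-1].copy();cv2.imwrite("pics/s4.png",s)
t=viewer.camera("top")[:,:,::-1].copy();cv2.imwrite("pics/t4.png",t)
p=[.5493,.188,.1065];k=[.5493,.188,.1065]
overlay("scene",s,lamp_lines(p)[5:],275,195,100,100,6,"pics/a.png")
overlay("scene",s,key_lines(k,.11),275,195,100,100,6,"pics/b.png")
overlay("top",t,[],160,140,90,70,8,"pics/o9.png")
E
```

```text
time 7.0
q [ 1.00846e+01  2.18069e+01  8.66066e+01 -1.00000e-03  7.15080e+01
  9.39560e+01]
eef_pos [0.5892 0.1923 0.1162]
tool_rot [-1.799955e+02 -7.840000e-02  6.128900e+00]
contact_force [-0.0125 -0.3182 -1.5317]
moment [0.0215 0.0076 0.0053]
finger_gap 0.1267
```

View pics/a.png

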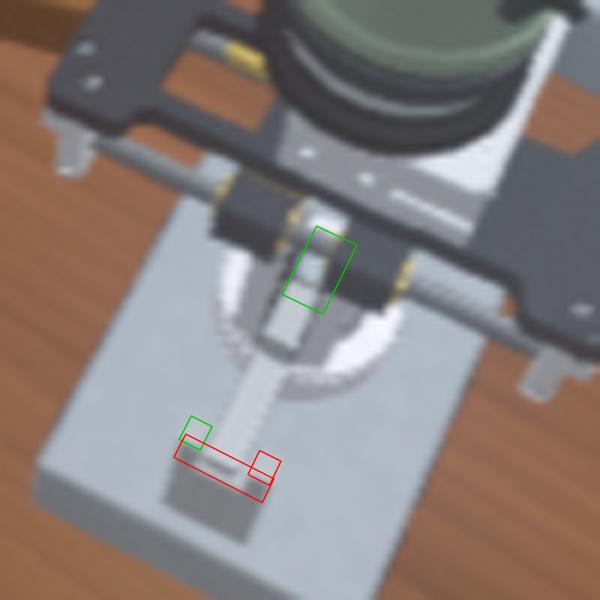

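View pics/b.png

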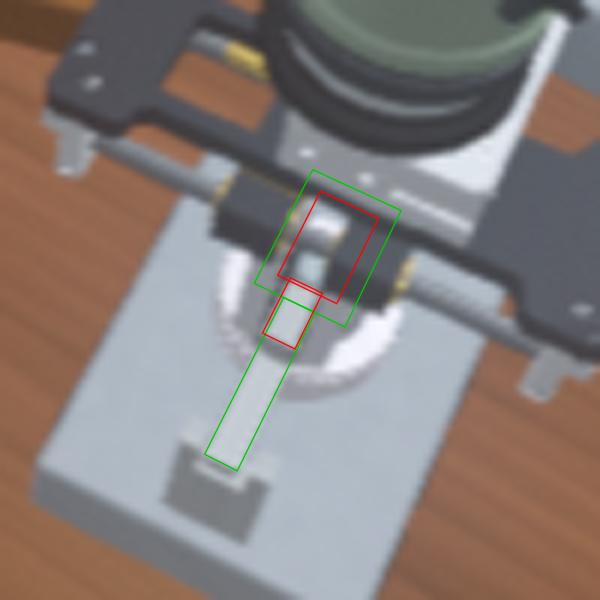

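View pics/o9.png

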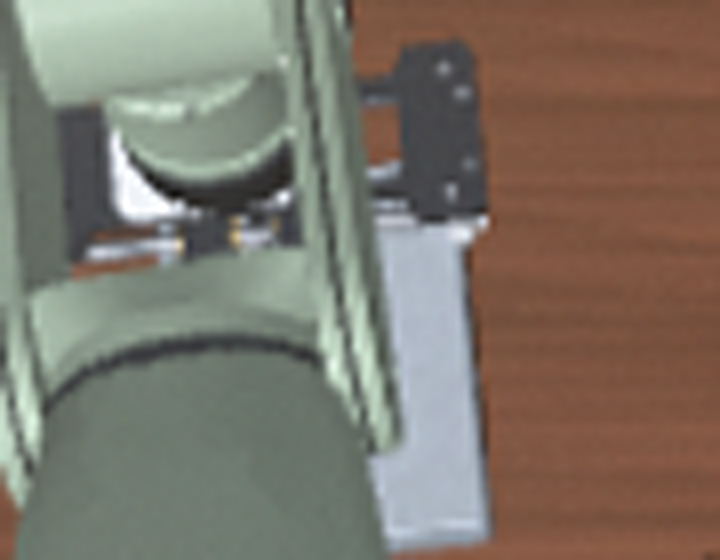

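```bash
python3 - <<'E'
from h import *
s=cv2.imread("pics/s0.png") if 0 else cv2.imread("pics/scene0.png");s4=cv2.imread("pics/s4.png")
p=[.5493,.188,.1065];k=p
overlay("scene",s,lamp_lines(p)[6:],295,255,35,35,16,"pics/a.png")
overlay("scene",s4,key_lines(k,.11)+lamp_lines(p)[6:8],295,235,45,50,12,"pics/b.png")
overlay("scene",s,lamp_lines(p)[:3]+lamp_lines(p)[5:6],305,225,45,42,13,"pics/c.png")
E
```

```text
(no output)
```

View pics/a.png

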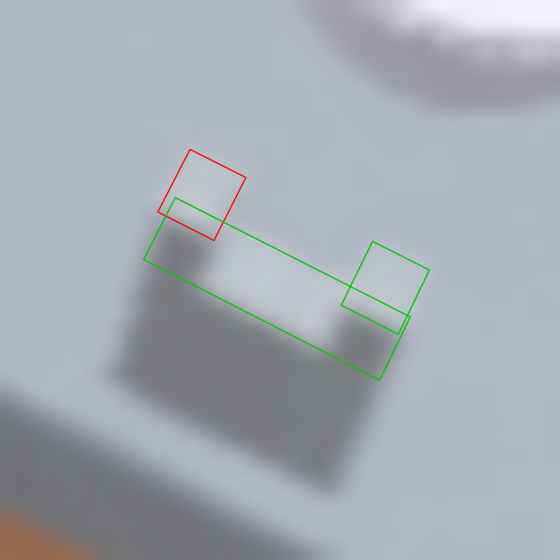

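View pics/b.png

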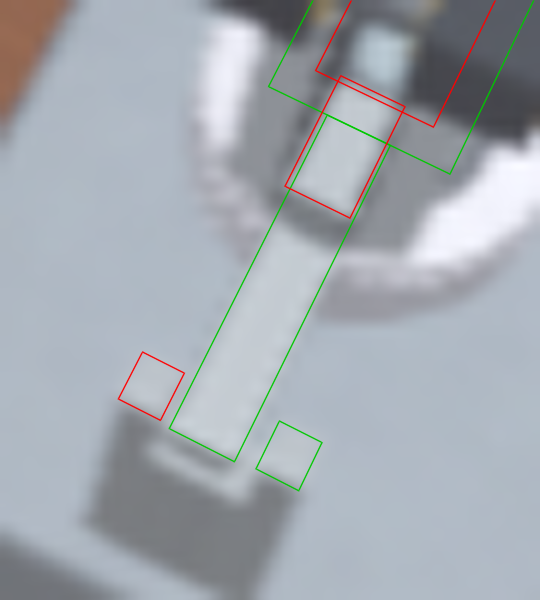

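View pics/c.png

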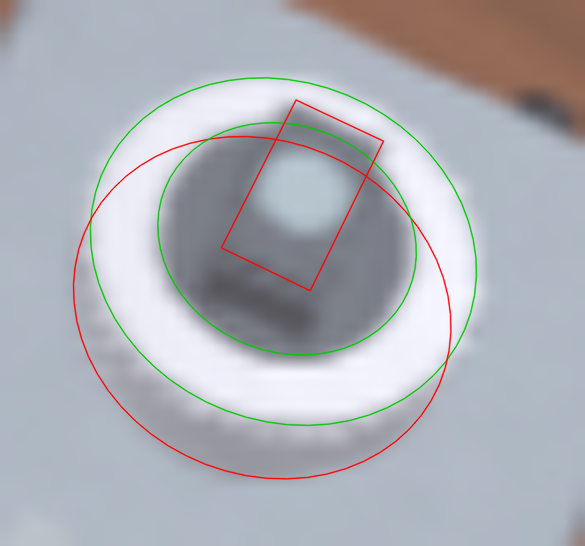

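>>> apply_moves([
  {"grip": 255, "slide": [0, 0, 0.006], "rotation": [0, 0, 0]},
  {"grip": 255, "slide": [0, 0, 0.01], "rotation": [0, 0, 0]},
  {"grip": 255, "slide": [0, 0, 0.012], "rotation": [0, 0, 0]},
  {"grip": 255, "slide": [0, 0, 0.012], "rotation": [0, 0, 0]},
  {"grip": 255, "slide": [0, 0, 0.012], "rotation": [0, 0, 0]},
])

```text
time: 7.72
eef_pos: [0.5888, 0.1922, 0.1035]
tool_rot: [-180.0, -0.0, 6.1]
contact_force: [0.1, 0.1, -1.4]
finger_gap: 0.13
```

>>> apply_moves([
  {"grip": 255, "slide": [0, 0, 0.0015], "rotation": [0, 0, 0]},
  {"grip": 255, "slide": [0, 0, 0.003], "rotation": [0, 0, 0]},
  {"grip": 255, "slide": [0, 0, 0.003], "rotation": [0, 0, 0]},
  {"grip": 255, "slide": [0, 0, 0.003], "rotation": [0, 0, 0]},
])

```text
time: 8.22
eef_pos: [0.5887, 0.1922, 0.1005]
tool_rot: [-180.0, -0.0, 6.1]
contact_force: [0.5, 0.2, -0.6]
finger_gap: 0.127
```

```bash
python3 - <<'E'
from h import *
st()
E
```

```text
time 8.225
q [1.00771e+01 2.27989e+01 8.72739e+01 9.00000e-04 6.99255e+01 9.39594e+01]
eef_pos [0.5887 0.1922 0.1005]
tool_rot [-1.799991e+02 -1.600000e-03  6.117400e+00]
contact_force [ 0.4714  0.1663 -0.5852]
moment [-0.0178  0.011   0.0167]
finger_gap 0.1269
```

>>> apply_moves([
  {"grip": 255, "slide": [0, 0, 0.0015], "rotation": [0, 0, 0]},
  {"grip": 255, "slide": [0, 0, 0.003], "rotation": [0, 0, 0]},
  {"grip": 255, "slide": [0, 0, 0.003], "rotation": [0, 0, 0]},
])

```text
time: 8.6
eef_pos: [0.5885, 0.1921, 0.0972]
tool_rot: [180.0, 0.0, 6.1]
contact_force: [-0.4, 0.7, -1.1]
finger_gap: 0.128
```

```bash
python3 - <<'E'
from h import *
st()
s=viewer.camera("scene")[:,:,::-1].copy();cv2.imwrite("pics/s5.png",s)
p=[.5493,.188,.1065];k=p
overlay("scene",s,key_lines(k,.092),285,225,55,58,10,"pics/b2.png")
E
```

```text
time 8.6
q [1.00750e+01 2.30114e+01 8.74070e+01 1.60000e-03 6.96138e+01 9.39581e+01]
eef_pos [0.5885 0.1921 0.0972]
tool_rot [1.799993e+02 3.220000e-02 6.116300e+00]
contact_force [-0.3743  0.7225 -1.132 ]
moment [ 0.0304  0.0212 -0.0205]
finger_gap 0.1284
```

View pics/b2.png

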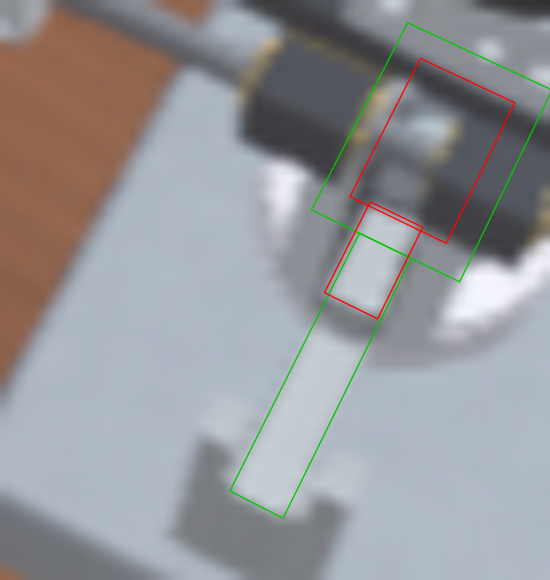

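>>> apply_moves([
  {"grip": 255, "slide": [0, 0, 0.002], "rotation": [0, 0, 0]},
  {"grip": 255, "slide": [0, 0, 0.004], "rotation": [0, 0, 0]},
  {"grip": 255, "slide": [0, 0, 0.006], "rotation": [0, 0, 0]},
  {"grip": 255, "slide": [0, 0, 0.007], "rotation": [0, 0, 0]},
  {"grip": 255, "slide": [0, 0, 0.007], "rotation": [0, 0, 0]},
  {"grip": 255, "slide": [0, 0, 0.007], "rotation": [0, 0, 0]},
])

```text
time: 9.4
eef_pos: [0.5888, 0.1922, 0.0906]
tool_rot: [-180.0, -0.0, 6.1]
contact_force: [-0.2, 0.6, -0.7]
finger_gap: 0.126
```

>>> apply_moves([
  {"grip": 255, "slide": [0, 0, 0.001], "rotation": [0, 0, 0]},
  {"grip": 255, "slide": [0, 0, 0.0015], "rotation": [0, 0, 0]},
  {"grip": 255, "slide": [0, 0, 0.0015], "rotation": [0, 0, 0]},
  {"grip": 255, "slide": [0, 0, 0.0015], "rotation": [0, 0, 0]},
])

```text
time: 9.9
eef_pos: [0.5889, 0.1922, 0.0894]
tool_rot: [-180.0, -0.0, 6.1]
contact_force: [-0.8, -0.8, 1.9]
finger_gap: 0.126
```

```bash
python3 - <<'E'
from h import *
st()
s=viewer.camera("scene")[:,:,::-1].copy();cv2.imwrite("pics/s6.png",s)
p=[.5493,.188,.1065];k=p
overlay("scene",s,key_lines(k,.084),285,225,55,58,10,"pics/b3.png")
E
```

```text
time 9.9
q [1.00755e+01 2.35324e+01 8.76964e+01 3.00000e-04 6.87486e+01 9.39595e+01]
eef_pos [0.5889 0.1922 0.0894]
tool_rot [-1.799981e+02 -2.260000e-02  6.115800e+00]
contact_force [-0.7508 -0.8171  1.9459]
moment [-0.0021  0.2651  0.0046]
finger_gap 0.1257
```

View pics/b3.png

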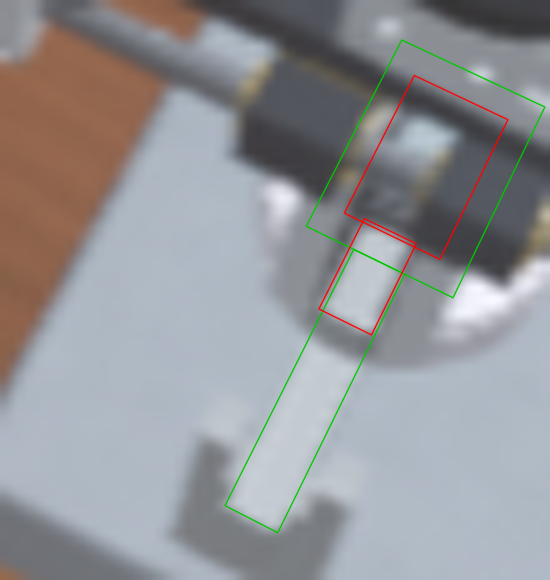

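>>> apply_moves([
  {"grip": 180, "slide": [0, 0, 0], "rotation": [0, 0, 0]},
  {"grip": 100, "slide": [0, 0, 0], "rotation": [0, 0, 0]},
  {"grip": 0, "slide": [0, 0, 0], "rotation": [0, 0, 0]},
  {"grip": 0, "slide": [0, 0, 0], "rotation": [0, 0, 0]},
  {"grip": 0, "slide": [0, 0, 0], "rotation": [0, 0, 0]},
  {"grip": 0, "slide": [0, 0, 0], "rotation": [0, 0, 0]},
  {"grip": 0, "slide": [0, 0, -0.03], "rotation": [0, 0, 0]},
  {"grip": 0, "slide": [0, 0, -0.07], "rotation": [0, 0, 0]},
  {"grip": 0, "slide": [0, 0, -0.12], "rotation": [0, 0, 0]},
  {"grip": 0, "slide": [0, 0, -0.12], "rotation": [0, 0, 0]},
  {"grip": 0, "slide": [0, 0, -0.12], "rotation": [0, 0, 0]},
  {"grip": 0, "slide": [0, 0, -0.12], "rotation": [0, 0, 0]},
])

```text
time: 11.45
eef_pos: [0.5873, 0.1919, 0.2066]
tool_rot: [180.0, 0.2, 6.1]
contact_force: [-0.0, -0.2, -0.6]
finger_gap: 0.994
```

```bash
python3 - <<'E'
from h import *
st()
c=after([.164,-.551,.205,16.604],[.478,-.256,.155],.246);c[2]=.005
c=after(c,[.0553,-.3592,-.11],-.063);print(c);c[2]=.115-.012-.003-.003-.007-.0015+.12;print(c)
s=viewer.camera("scene")[:,:,::-1].copy();cv2.imwrite("pics/s7.png",s)
p=[.5493,.188,.1065];k=p
overlay("scene",s,key_lines(k,.084),285,205,70,75,8,"pics/b4.png")
E
```

```text
time 11.45
q [1.00744e+01 1.71068e+01 8.16594e+01 1.50000e-03 8.14738e+01 9.39571e+01]
eef_pos [0.5873 0.1919 0.2066]
tool_rot [179.9849   0.2395   6.117 ]
contact_force [-0.0388 -0.1799 -0.6187]
moment [ 0.0174  0.0668 -0.024 ]
finger_gap 0.9942
[np.float64(0.58844), np.float64(0.1922), np.float64(0.115), np.float64(6.119)]
[np.float64(0.58844), np.float64(0.1922), 0.2085, np.float64(6.119)]
```

View pics/b4.png

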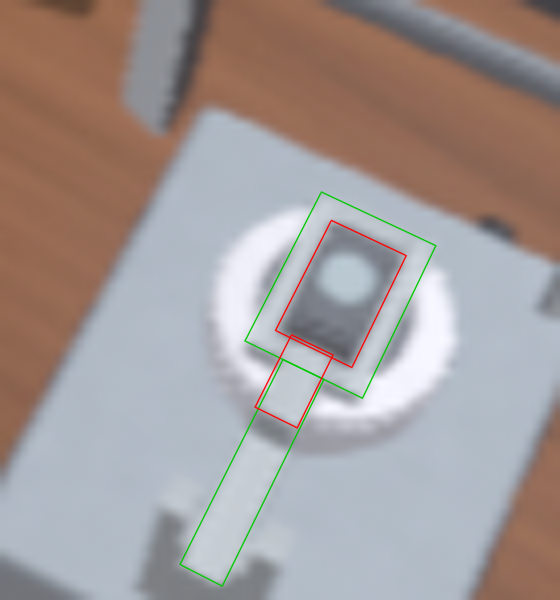

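```bash
python3 - <<'E'
from h import *
print(delta([.58844,.1922,.2085,6.119],[.5493,.188,.052,43]))
E
```

```text
(array([-0.0394,  0.    ,  0.1565]), np.float64(-0.6437))
```

>>> apply_moves([
  {"grip": 0, "slide": [-0.0394, 0, 0], "rotation": [0, 0, -0.18]},
  {"grip": 0, "slide": [-0.0394, 0, 0], "rotation": [0, 0, -0.36]},
  {"grip": 0, "slide": [-0.0394, 0, 0], "rotation": [0, 0, -0.54]},
  {"grip": 0, "slide": [-0.0394, 0, 0], "rotation": [0, 0, -0.644]},
  {"grip": 0, "slide": [-0.0394, 0, 0.03], "rotation": [0, 0, -0.644]},
  {"grip": 0, "slide": [-0.0394, 0, 0.07], "rotation": [0, 0, -0.644]},
  {"grip": 0, "slide": [-0.0394, 0, 0.08], "rotation": [0, 0, -0.644]},
  {"grip": 0, "slide": [-0.0394, 0, 0.08], "rotation": [0, 0, -0.644]},
  {"grip": 0, "slide": [-0.0394, 0, 0.08], "rotation": [0, 0, -0.644]},
])

```text
time: 12.62
eef_pos: [0.5508, 0.1882, 0.1305]
tool_rot: [179.9, -0.1, 43.0]
contact_force: [-0.3, 0.9, 0.8]
finger_gap: 1.002
```

```bash
python3 - <<'E'
from h import *
st()
s=viewer.camera("scene")[:,:,::-1].copy();cv2.imwrite("pics/s8.png",s)
p=[.5493,.188,.1065];k=p
overlay("scene",s,[],265,165,100,100,6,"pics/b5.png")
E
```

```text
time 12.625
q [1.03475e+01 1.66036e+01 9.17140e+01 2.00000e-04 7.15225e+01 5.73289e+01]
eef_pos [0.5508 0.1882 0.1305]
tool_rot [ 1.799138e+02 -1.347000e-01  4.301870e+01]
contact_force [-0.3412  0.9192  0.8041]
moment [-0.0283 -0.0476 -0.0308]
finger_gap 1.0017
```

View pics/b5.png

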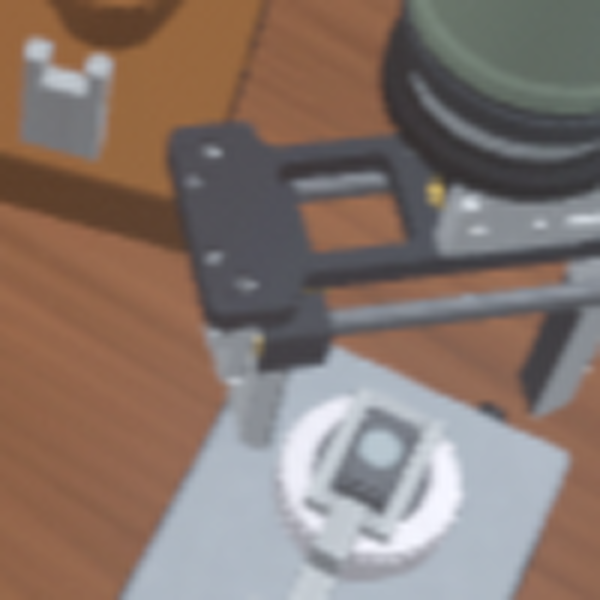

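>>> apply_moves([
  {"grip": 0, "slide": [0, 0, 0.03], "rotation": [0, 0, 0]},
  {"grip": 0, "slide": [0, 0, 0.055], "rotation": [0, 0, 0]},
  {"grip": 0, "slide": [0, 0, 0.07], "rotation": [0, 0, 0]},
  {"grip": 0, "slide": [0, 0, 0.0765], "rotation": [0, 0, 0]},
  {"grip": 0, "slide": [0, 0, 0.0765], "rotation": [0, 0, 0]},
  {"grip": 0, "slide": [0, 0, 0.0765], "rotation": [0, 0, 0]},
  {"grip": 0, "slide": [0, 0, 0.0765], "rotation": [0, 0, 0]},
], newtons=55)

```text
time: 13.55
eef_pos: [0.5503, 0.1881, 0.0534]
tool_rot: [179.9, -0.1, 43.0]
contact_force: [-0.8, -1.1, -0.1]
finger_gap: 1.004
```

```bash
python3 - <<'E'
from h import *
st()
s=viewer.camera("scene")[:,:,::-1].copy();cv2.imwrite("pics/s9.png",s)
overlay("scene",s,[],265,185,100,100,6,"pics/b6.png")
E
```

```text
time 13.55
q [1.03480e+01 2.20700e+01 9.47143e+01 5.00000e-04 6.31136e+01 5.73281e+01]
eef_pos [0.5503 0.1881 0.0534]
tool_rot [ 1.799453e+02 -8.610000e-02  4.301970e+01]
contact_force [-0.7559 -1.1204 -0.1065]
moment [-0.0298 -0.04   -0.0132]
finger_gap 1.0045
```

View pics/b6.png

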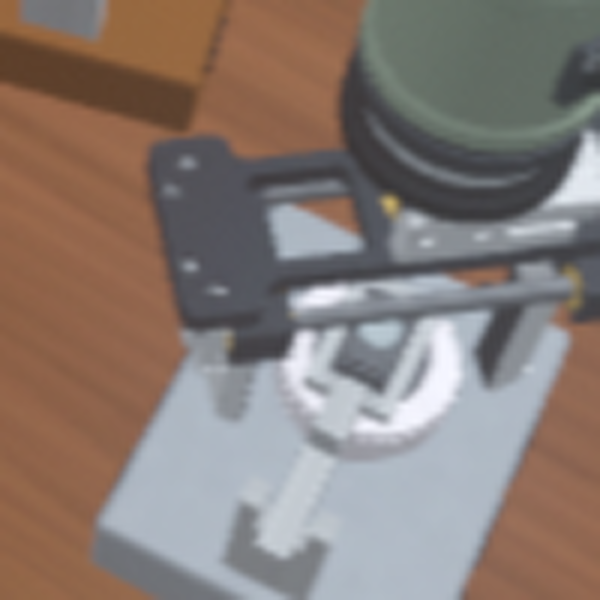

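>>> apply_moves([
  {"grip": 60, "slide": [0, 0, 0], "rotation": [0, 0, 0]},
  {"grip": 70, "slide": [0, 0, 0], "rotation": [0, 0, 0]},
  {"grip": 85, "slide": [0, 0, 0], "rotation": [0, 0, 0]},
  {"grip": 110, "slide": [0, 0, 0], "rotation": [0, 0, 0]},
  {"grip": 110, "slide": [0, 0, 0], "rotation": [0, 0, 0]},
  {"grip": 110, "slide": [0, 0, 0], "rotation": [0, 0, 0]},
], newtons=15)

```text
time: 14.35
eef_pos: [0.5497, 0.1878, 0.0525]
tool_rot: [180.0, -0.0, 43.0]
contact_force: [1.2, -2.0, 0.1]
finger_gap: 0.699
```

```bash
python3 - <<'E'
from h import *
st()
s=manip.state();M=(R.from_euler('z',43,degrees=True)*R.from_euler('x',180,degrees=True)).as_matrix()
print(M.T@s["contact_force"])
E
```

```text
time 14.35
q [ 1.03356e+01  2.21303e+01  9.47588e+01 -2.19000e-02  6.30968e+01
  5.73303e+01]
eef_pos [0.5497 0.1878 0.0525]
tool_rot [ 1.79976e+02 -1.30000e-03  4.30151e+01]
contact_force [ 1.1512 -2.0007  0.0779]
moment [-0.1625 -0.1295  0.002 ]
finger_gap 0.6993
[-0.52252743  2.2483662  -0.0779243 ]
```

>>> apply_moves([
  {"grip": 130, "slide": [0, 0, 0], "rotation": [0, 0, 0]},
  {"grip": 130, "slide": [0, 0, 0], "rotation": [0, 0, 0]},
  {"grip": 130, "slide": [0, 0, 0], "rotation": [0, 0, 0]},
  {"grip": 130, "slide": [0, 0, 0], "rotation": [0, 0, 0.05]},
  {"grip": 130, "slide": [0, 0, 0], "rotation": [0, 0, 0.1]},
  {"grip": 130, "slide": [0, 0, 0], "rotation": [0, 0, 0.15]},
  {"grip": 130, "slide": [0, 0, 0], "rotation": [0, 0, 0.2]},
  {"grip": 130, "slide": [0, 0, 0], "rotation": [0, 0, 0.25]},
  {"grip": 130, "slide": [0, 0, 0], "rotation": [0, 0, 0.3]},
], newtons=58)

```text
time: 15.48
eef_pos: [0.5496, 0.1879, 0.0525]
tool_rot: [180.0, -0.0, 25.8]
contact_force: [1.7, -2.1, -0.9]
finger_gap: 0.692
```

```bash
python3 - <<'E'
from h import *
st()
s=viewer.camera("scene")[:,:,::-1].copy();cv2.imwrite("pics/s10.png",s)
overlay("scene",s,[],265,185,100,100,6,"pics/b7.png")
E
```

```text
time 15.475
q [ 1.03489e+01  2.21274e+01  9.47638e+01 -1.54000e-02  6.30981e+01
  7.45965e+01]
eef_pos [0.5496 0.1879 0.0525]
tool_rot [ 1.799839e+02 -6.700000e-03  2.575940e+01]
contact_force [ 1.6808 -2.0867 -0.9092]
moment [-0.2529 -0.2196  0.1598]
finger_gap 0.6923
```

View pics/b7.png

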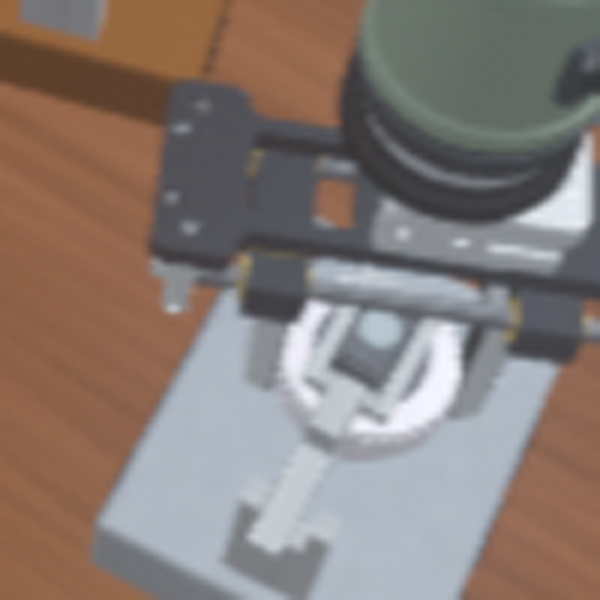

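>>> apply_moves([
  {"grip": 130, "slide": [0, 0, 0], "rotation": [0, 0, 0.05]},
  {"grip": 130, "slide": [0, 0, 0], "rotation": [0, 0, 0.1]},
  {"grip": 130, "slide": [0, 0, 0], "rotation": [0, 0, 0.15]},
  {"grip": 130, "slide": [0, 0, 0], "rotation": [0, 0, 0.15]},
])

```text
time: 16.02
eef_pos: [0.5496, 0.188, 0.0525]
tool_rot: [180.0, -0.0, 17.3]
contact_force: [1.2, -0.8, -0.0]
finger_gap: 0.693
```

```bash
python3 - <<'E'
from h import *
st()
E
```

```text
time 16.025
q [ 1.03488e+01  2.21266e+01  9.47663e+01 -2.00000e-04  6.31011e+01
  8.30565e+01]
eef_pos [0.5496 0.188  0.0525]
tool_rot [ 1.799991e+02 -5.900000e-03  1.729240e+01]
contact_force [ 1.1777 -0.7539 -0.0351]
moment [-0.2399 -0.1741 -0.0335]
finger_gap 0.6932
```

>>> apply_moves([
  {"grip": 130, "slide": [0, 0, 0], "rotation": [0, 0, 0.02]},
  {"grip": 130, "slide": [0, 0, 0], "rotation": [0, 0, 0.04]},
  {"grip": 130, "slide": [0, 0, 0], "rotation": [0, 0, 0.04]},
])

```text
time: 16.4
eef_pos: [0.5496, 0.188, 0.0524]
tool_rot: [-180.0, -0.0, 14.9]
contact_force: [1.0, -1.8, -0.4]
finger_gap: 0.693
```

```bash
python3 - <<'E'
from h import *
st()
E
```

```text
time 16.4
q [1.03488e+01 2.21274e+01 9.47664e+01 3.30000e-03 6.31044e+01 8.54120e+01]
eef_pos [0.5496 0.188  0.0524]
tool_rot [-1.799972e+02 -2.100000e-03  1.493530e+01]
contact_force [ 0.9744 -1.7931 -0.354 ]
moment [-0.2479 -0.1983  0.0619]
finger_gap 0.6935
```

```bash
cat > r.py <<'E'
from workcell import manip
s=manip.state();print(round(s["time"],2),"yaw",s["tool_rot"][2].round(3),"mz",s["moment"][2].round(3),"q6t",s["joint_torque"][5].round(3),"F",s["contact_force"].round(1),"gap",round(s["finger_gap"],3))
E
python3 r.py
```

```text
16.4 yaw 14.935 mz 0.062 q6t 0.065 F [ 1.  -1.8 -0.4] gap 0.693
```

>>> apply_moves([
  {"grip": 130, "slide": [0, 0, 0], "rotation": [0, 0, 0.02]},
  {"grip": 130, "slide": [0, 0, 0], "rotation": [0, 0, 0.02]},
])

```text
time: 16.65
eef_pos: [0.5496, 0.188, 0.0525]
tool_rot: [-180.0, -0.0, 13.8]
contact_force: [1.4, -0.8, -1.8]
finger_gap: 0.697
```

```bash
python3 r.py
```

```text
16.65 yaw 13.78 mz 0.013 q6t 0.063 F [ 1.4 -0.8 -1.8] gap 0.697
```

>>> apply_moves([
  {"grip": 130, "slide": [0, 0, 0], "rotation": [0, 0, 0.02]},
  {"grip": 130, "slide": [0, 0, 0], "rotation": [0, 0, 0.02]},
])

```text
time: 16.9
eef_pos: [0.5495, 0.188, 0.0525]
tool_rot: [-180.0, -0.0, 12.6]
contact_force: [2.2, -1.0, -1.2]
finger_gap: 0.693
```

```bash
python3 r.py
```

```text
16.9 yaw 12.627 mz 0.039 q6t 0.063 F [ 2.2 -1.  -1.2] gap 0.693
```

>>> apply_moves([
  {"grip": 130, "slide": [0, 0, 0], "rotation": [0, 0, 0.02]},
])

```text
time: 17.02
eef_pos: [0.5496, 0.188, 0.0525]
tool_rot: [-180.0, -0.0, 11.4]
contact_force: [1.0, -0.5, 0.2]
finger_gap: 0.694
```

```bash
python3 r.py
```

```text
17.02 yaw 11.448 mz 0.11 q6t -0.049 F [ 1.  -0.5  0.2] gap 0.694
```

>>> apply_moves([
  {"grip": 130, "slide": [0, 0, 0], "rotation": [0, 0, 0.02]},
])

```text
time: 17.15
eef_pos: [0.5496, 0.188, 0.0525]
tool_rot: [-180.0, -0.0, 10.3]
contact_force: [1.9, -0.5, -0.8]
finger_gap: 0.696
```

```bash
python3 r.py
```

```text
17.15 yaw 10.287 mz 0.111 q6t -0.011 F [ 1.9 -0.5 -0.8] gap 0.696
```

>>> apply_moves([
  {"grip": 130, "slide": [0, 0, 0], "rotation": [0, 0, 0.02]},
])

```text
time: 17.27
eef_pos: [0.5496, 0.188, 0.0525]
tool_rot: [-180.0, -0.0, 9.1]
contact_force: [1.3, -0.2, -0.2]
finger_gap: 0.698
```

```bash
python3 r.py
```

```text
17.27 yaw 9.137 mz 0.082 q6t -0.009 F [ 1.3 -0.2 -0.2] gap 0.698
```

>>> apply_moves([
  {"grip": 130, "slide": [0, 0, 0], "rotation": [0, 0, 0.02]},
])

```text
time: 17.4
eef_pos: [0.5496, 0.1881, 0.0525]
tool_rot: [-180.0, -0.0, 8.0]
contact_force: [0.9, 0.2, -0.1]
finger_gap: 0.69
```

```bash
python3 r.py
```

```text
17.4 yaw 7.995 mz 0.086 q6t -0.009 F [ 0.9  0.2 -0.1] gap 0.69
```

>>> apply_moves([
  {"grip": 130, "slide": [0, 0, 0], "rotation": [0, 0, 0.015]},
])

```text
time: 17.52
eef_pos: [0.5496, 0.1881, 0.0525]
tool_rot: [-180.0, -0.0, 7.1]
contact_force: [1.2, -1.0, 0.2]
finger_gap: 0.696
```

```bash
python3 r.py
```

```text
17.52 yaw 7.147 mz 0.097 q6t 0.034 F [ 1.2 -1.   0.2] gap 0.696
```

>>> apply_moves([
  {"grip": 130, "slide": [0, 0, 0], "rotation": [0, 0, 0.015]},
])

```text
time: 17.65
eef_pos: [0.5496, 0.1881, 0.0524]
tool_rot: [-180.0, -0.0, 6.3]
contact_force: [1.0, -0.1, -0.3]
finger_gap: 0.695
```

```bash
python3 r.py
```

```text
17.65 yaw 6.29 mz 0.133 q6t 0.024 F [ 1.  -0.1 -0.3] gap 0.695
```

>>> apply_moves([
  {"grip": 130, "slide": [0, 0, 0], "rotation": [0, 0, 0.015]},
])

```text
time: 17.77
eef_pos: [0.5495, 0.1881, 0.0525]
tool_rot: [-180.0, -0.0, 5.4]
contact_force: [1.3, 0.1, -0.7]
finger_gap: 0.696
```

```bash
python3 r.py
```

```text
17.77 yaw 5.431 mz 0.109 q6t 0.023 F [ 1.3  0.1 -0.7] gap 0.696
```

>>> apply_moves([
  {"grip": 130, "slide": [0, 0, 0], "rotation": [0, 0, 0.015]},
])

```text
time: 17.9
eef_pos: [0.5496, 0.1881, 0.0525]
tool_rot: [-180.0, -0.0, 4.6]
contact_force: [1.2, 0.5, -0.1]
finger_gap: 0.691
```

```bash
python3 r.py
```

```text
17.9 yaw 4.569 mz 0.103 q6t 0.024 F [ 1.2  0.5 -0.1] gap 0.691
```

>>> apply_moves([
  {"grip": 130, "slide": [0, 0, 0], "rotation": [0, 0, 0.015]},
])

```text
time: 18.02
eef_pos: [0.5496, 0.1881, 0.0525]
tool_rot: [-180.0, -0.0, 3.7]
contact_force: [1.7, 0.3, -1.2]
finger_gap: 0.695
```

```bash
python3 r.py
```

```text
18.02 yaw 3.711 mz 0.12 q6t 0.024 F [ 1.7  0.3 -1.2] gap 0.695
```

>>> apply_moves([
  {"grip": 130, "slide": [0, 0, 0], "rotation": [0, 0, 0.015]},
])

```text
time: 18.15
eef_pos: [0.5495, 0.1881, 0.0524]
tool_rot: [-180.0, 0.0, 2.9]
contact_force: [1.2, -0.0, 0.1]
finger_gap: 0.693
```

```bash
python3 r.py
```

```text
18.15 yaw 2.852 mz 0.115 q6t 0.024 F [ 1.2 -0.   0.1] gap 0.693
```

>>> apply_moves([
  {"grip": 130, "slide": [0, 0, 0], "rotation": [0, 0, 0.015]},
])

```text
time: 18.27
eef_pos: [0.5496, 0.1881, 0.0525]
tool_rot: [-180.0, 0.0, 2.0]
contact_force: [1.3, -0.7, -0.5]
finger_gap: 0.696
```

```bash
python3 r.py
```

```text
18.27 yaw 1.994 mz 0.092 q6t 0.024 F [ 1.3 -0.7 -0.5] gap 0.696
```

>>> apply_moves([
  {"grip": 130, "slide": [0, 0, 0], "rotation": [0, 0, 0.015]},
])

```text
time: 18.4
eef_pos: [0.5496, 0.1881, 0.0525]
tool_rot: [-180.0, -0.0, 1.1]
contact_force: [1.0, 0.5, -0.2]
finger_gap: 0.692
```

```bash
python3 r.py
```

```text
18.4 yaw 1.131 mz 0.148 q6t 0.024 F [ 1.   0.5 -0.2] gap 0.692
```

>>> apply_moves([
  {"grip": 130, "slide": [0, 0, 0], "rotation": [0, 0, 0.015]},
])

```text
time: 18.52
eef_pos: [0.5495, 0.1881, 0.0525]
tool_rot: [-180.0, -0.0, 0.3]
contact_force: [1.6, 0.6, -1.0]
finger_gap: 0.693
```

```bash
python3 r.py; python3 - <<'E'
from h import *
s=viewer.camera("scene")[:,:,::-1].copy()
overlay("scene",s,[],265,185,100,100,6,"pics/b8.png")
E
```

```text
18.52 yaw 0.273 mz 0.095 q6t 0.024 F [ 1.6  0.6 -1. ] gap 0.693
```

View pics/b8.png

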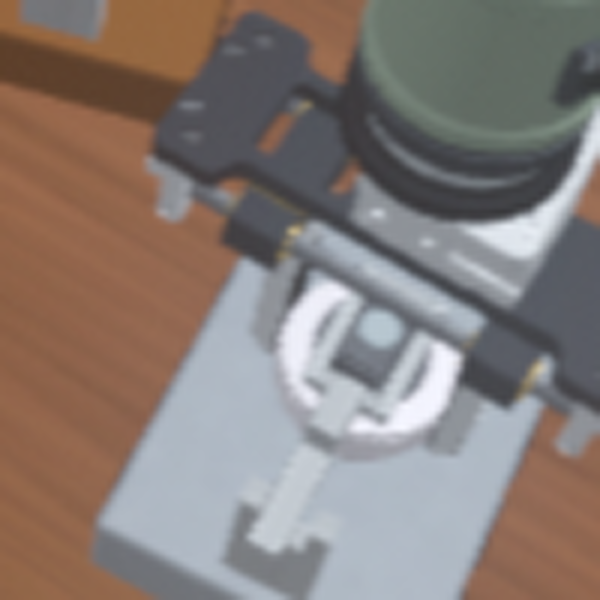

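>>> apply_moves([
  {"grip": 130, "slide": [0, 0, 0], "rotation": [0, 0, 0.015]},
])

```text
time: 18.7
eef_pos: [0.5495, 0.1881, 0.0525]
tool_rot: [-180.0, -0.0, -0.6]
contact_force: [1.6, 1.4, -0.4]
finger_gap: 0.697
```

```bash
python3 r.py
```

```text
18.7 yaw -0.576 mz 0.077 q6t 0.003 F [ 1.6  1.4 -0.4] gap 0.697
```

>>> apply_moves([
  {"grip": 130, "slide": [0, 0, 0], "rotation": [0, 0, 0.015]},
])

```text
time: 18.82
eef_pos: [0.5496, 0.1881, 0.0525]
tool_rot: [-180.0, -0.0, -1.4]
contact_force: [1.9, 1.2, -1.4]
finger_gap: 0.692
```

```bash
python3 r.py
```

```text
18.82 yaw -1.442 mz 0.215 q6t 0.088 F [ 1.9  1.2 -1.4] gap 0.692
```

>>> apply_moves([
  {"grip": 130, "slide": [0, 0, 0], "rotation": [0, 0, 0.008]},
])

```text
time: 18.95
eef_pos: [0.5496, 0.1881, 0.0525]
tool_rot: [-180.0, -0.0, -1.9]
contact_force: [1.7, 1.0, -1.6]
finger_gap: 0.694
```

```bash
python3 r.py
```

```text
18.95 yaw -1.855 mz 0.319 q6t 0.3 F [ 1.7  1.  -1.6] gap 0.694
```

>>> apply_moves([
  {"grip": 130, "slide": [0, 0, 0], "rotation": [0, 0, 0.012]},
])

```text
time: 19.08
eef_pos: [0.5496, 0.1882, 0.0525]
tool_rot: [-180.0, -0.0, -2.5]
contact_force: [1.4, 2.2, -1.0]
finger_gap: 0.695
```

```bash
python3 r.py
```

```text
19.07 yaw -2.518 mz 0.648 q6t 0.541 F [ 1.4  2.2 -1. ] gap 0.695
```

>>> apply_moves([
  {"grip": 130, "slide": [0, 0, 0], "rotation": [0, 0, 0.009]},
])

```text
time: 19.2
eef_pos: [0.5496, 0.1882, 0.0525]
tool_rot: [-180.0, -0.0, -3.0]
contact_force: [1.1, 2.7, -1.3]
finger_gap: 0.695
```

```bash
python3 r.py
```

```text
19.2 yaw -3.004 mz 0.856 q6t 0.789 F [ 1.1  2.7 -1.3] gap 0.695
```

>>> apply_moves([
  {"grip": 130, "slide": [0, 0, 0], "rotation": [0, 0, 0.006]},
  {"grip": 130, "slide": [0, 0, 0], "rotation": [0, 0, 0.006]},
])

```text
time: 19.45
eef_pos: [0.5496, 0.1882, 0.0525]
tool_rot: [-180.0, -0.0, -3.4]
contact_force: [1.9, 3.0, -1.0]
finger_gap: 0.693
```

```bash
python3 r.py
```

```text
19.45 yaw -3.351 mz 0.937 q6t 0.948 F [ 1.9  3.  -1. ] gap 0.693
```

>>> apply_moves([
  {"grip": 130, "slide": [0, 0, 0], "rotation": [0, 0, 0.005]},
  {"grip": 130, "slide": [0, 0, 0], "rotation": [0, 0, 0.005]},
])

```text
time: 19.7
eef_pos: [0.5496, 0.1882, 0.0525]
tool_rot: [-180.0, -0.0, -3.7]
contact_force: [0.8, 3.4, -2.3]
finger_gap: 0.692
```

```bash
python3 r.py
```

```text
19.7 yaw -3.655 mz 1.114 q6t 1.08 F [ 0.8  3.4 -2.3] gap 0.692
```

>>> apply_moves([
  {"grip": 60, "slide": [0, 0, 0], "rotation": [0, 0, 0]},
  {"grip": 0, "slide": [0, 0, 0], "rotation": [0, 0, 0]},
  {"grip": 0, "slide": [0, 0, 0], "rotation": [0, 0, 0]},
  {"grip": 0, "slide": [0, 0, 0], "rotation": [0, 0, 0]},
  {"grip": 0, "slide": [0, 0, -0.02], "rotation": [0, 0, 0]},
  {"grip": 0, "slide": [0, 0, -0.06], "rotation": [0, 0, 0]},
  {"grip": 0, "slide": [0, 0, -0.11], "rotation": [0, 0, 0]},
  {"grip": 0, "slide": [0, 0, -0.16], "rotation": [0, 0, 0]},
  {"grip": 0, "slide": [0, 0, -0.18], "rotation": [0, 0, 0]},
  {"grip": 0, "slide": [-0.06, 0.06, -0.18], "rotation": [0, 0, 0]},
  {"grip": 0, "slide": [-0.12, 0.12, -0.18], "rotation": [0, 0, 0]},
  {"grip": 0, "slide": [-0.12, 0.16, -0.18], "rotation": [0, 0, 0]},
  {"grip": 0, "slide": [-0.12, 0.16, -0.18], "rotation": [0, 0, 0]},
  {"grip": 0, "slide": [-0.12, 0.16, -0.18], "rotation": [0, 0, 0]},
])

```text
time: 21.45
eef_pos: [0.4198, 0.0356, 0.2328]
tool_rot: [-180.0, -0.1, -3.8]
contact_force: [-0.2, 0.7, 0.8]
finger_gap: 1.0
```

```bash
python3 r.py; python3 - <<'E'
from h import *
s=viewer.camera("scene")[:,:,::-1].copy();cv2.imwrite("pics/s20.png",s)
overlay("scene",s,key_lines([.5493,.188,.1065],.084),285,205,70,75,8,"pics/b9.png")
E
```

```text
21.45 yaw -3.819 mz -0.033 q6t -0.069 F [-0.2  0.7  0.8] gap 1.0
```

View pics/b9.png

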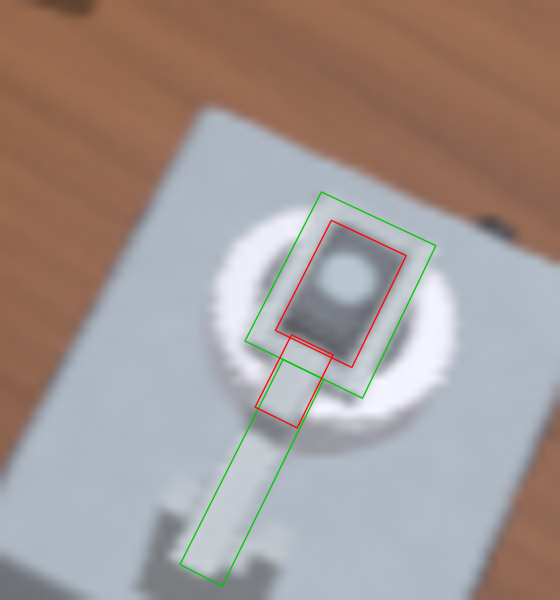

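View pics/s20.png

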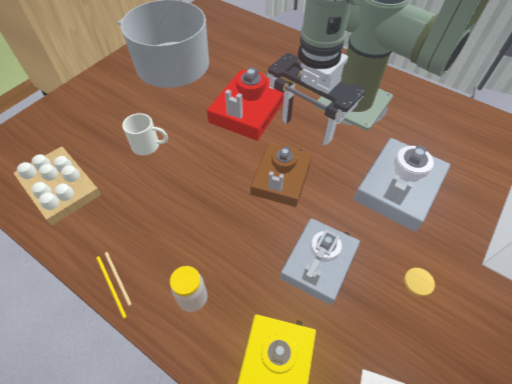

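The key still sits over the head with its tail between the prongs, at about (200,560) in the crop and against the left prong. The bystanders are where they were in the first picture. I'm handing it in.

```bash
python3 -c "
from workcell import manip
print(manip.finish_job())"
```

```text
the job is handed in; nothing more can be done
None
```

The lens barrel is locked. I set the holding key over its head and released it, then tightened the lock ring clockwise to a felt moment of about 1.1 N m. The job was handed in at 21.5 s of the 61 s allowed, and no verdict was reported.

- **Key:** it went on with almost no force. Contact came at the expected 84 mm height, with about 3 N upwards.
- **Ring:** I turned it in one stroke of about 0.81 rad. The moment stayed near 0.1 N m until firm resistance began, then rose about 28 N m per rad. I stopped when it read 1.11 N m. I did not measure the ring's angle directly; I judged that it had met the neck from this rise in moment.
- **Last picture:** the key is seated, with its tail between the prongs and against one of them. The key had turned only a few degrees, well under the 16-degree limit on the barrel. The mug, jar and lid look undisturbed, and the gripper is well clear.
- **Disagreement:** the two cameras differed by 2 to 3 mm in y. The key grasp, the insertion and the centred grip on the ring all agreed with the averaged position.

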